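# Spoon one seed ball into the empty pot

## Robot

A 6-joint arm with a two-finger parallel gripper is mounted at the origin on the work surface. World frame = base frame: x ahead of the robot, y to its left, z up, the work surface at z = 0. Lengths are in m, angles in rad, forces in N, time in s.
With the tool pointing down it reaches from about 0.35 to 0.775 m from the base axis. Payload 7.3 kg.
Tool frame: the origin (TCP) lies at the very end of the fingers, on their centre line; the grasp point (between the pads) lies 19 mm behind it (robot.hold_point_z is the distance from the TCP to the grasp point, in m); z points along the fingers, y is the direction in which the jaws open and shut (so a half turn about z gives the same grasp; the last joint's range is limited). The gripper opens to 92 mm and grips with 3 to 60 N. Pads are 19 mm wide; open, the fingers measure 130 mm over their backs; the gripper's body (75 mm by 190 mm) begins 47 mm behind the grasp point.
Start: joints at [1.167, 0.342, 1.524, -0, 1.275, -0.146], TCP at [0.134, 0.508, 0.227] pointing down, gripper open.
Joint ranges: [-2.53, 2.53], [-0.77, 2.02], [0.04, 2.7], [-1, 4.14], [0.28, 2.66], [-3.11, 3.11]. Speed limits (rad/s): [2.57, 2.57, 3.14, 3.14, 3.14, 3.14].

## Interface

Orientations are given as [roll, pitch, yaw] about the fixed x, y, z axes, in that order (R = Rz(yaw) Ry(pitch) Rx(roll)).
In Python, from cell import monitor, viewer, robot gives the robot as it stands.
- The arm moves only by the tool move_arm, never from a script. Its argument "deltas" is a list of rows, each an object of numbers: "x", "y", "z": the shift along the tool's x, y, z in m; "wx", "wy", "wz": the turn, a rotation vector about the tool's x, y, z in degrees; "hand": the opening, from 0 (shut) to 1 (fully open). In form: [{"x": .., "y": .., "z": .., "wx": .., "wy": .., "wz": .., "hand": ..}, ...]. A call has 1 to 8 rows; each row is the pose to reach, as a shift and turn from the pose commanded when the call began, along the tool's axes at that moment; what a row does not reach only later rows make up. A row lasts 1/8 s, in which the tool goes at most 62.5 mm and 10.7 degrees, less where a joint would pass 70% of its speed; a pose out of reach is approached as far as the arm can. A call with a gripper value outside its range is refused whole. The fingers move at their own pace and stop on an object; "grip_force" is the grip in N (left out, the last holds). Time passes only in rows, so rows that repeat a pose let the fingers close. It gives the time, the measured TCP pose, the force and the opening at its end, in the units of the state.
- monitor.observe(): the state, without advancing time (a new reading comes with each control period).
- viewer.read_camera(name): name is "scene" or "top" or "wrist"; returns the picture (384x512x3 uint8, red, green, blue); there is no depth.
- viewer.camera_params(name): a dict with "camera_matrix" (3x3 intrinsics, pixels), "R" (3x3) and "t" (3): a world point X has camera coordinates R X + t. Camera axes: x right, y down, z forward; pixel columns grow to the right and rows downward; lengths in m; the calibration is good to about 2 mm. The wrist camera is an equidistant fisheye: a pixel r from the principal point sees the ray r / f radians off the axis. A picture is of the moment at which its call begins: read the wrist's pose just before it. camera_params takes no time and is no camera call; for the wrist camera it gives the pose at the moment of the call.
- robot.hand_in(): hands the job in, once; it reports no verdict.
The state is a dict: "time": time; "qpos": joint angles; "qvel": joint speeds; "joint_efforts": joint torques, N m; "tool_pos": TCP position; "tool_rot": TCP orientation; "contact_force": force on the tool from outside, world axes, zero at the start; "torque": the same for the moment, N m; "opening": finger opening in m.
Only numpy, scipy, OpenCV 4.12 (cv2) and the standard library are available. Lean on these libraries where they do the work, as an engineer would, in place of code of your own. Each camera call takes 0.05 s, during which the arm holds its last target. There are 200 camera calls.

## Task

Take the spoon by its upright handle, scoop the one round seed ball out of its lane of the sorting tray without touching it with the gripper, and tip it into the pot that is still empty, leaving that pot standing where it is. Then stand the spoon upright on the table again.

Things in the scene. Friction and masses are not known exactly. Their poses are not given: they have to be found in the camera images.
- spoon: Steel scoop with upright wooden handle, 90 g. Origin: underside at pocket centre; z up; mouth to -x. Floor 2 mm thick, 40 wide, x -12 (lip) to 36 mm; 14 mm hole at origin holds the ball up to 25 deg tilt; mouth-down 45 deg or more pours it over the lip. Walls to z 10: sides x -4 to 17 (42 wide), back x 16. Handle bar 16 (x) by 14 (y), centre x 25, top z 116 mm; grip across y at z 90.
- seed_ball: Dark brown hard clay ball, 28 mm in diameter, about 20 g, the only ball. It lies loose in one of the tray's three lanes, near the slanted stop board; the other two lanes hold larger pointed light brown bulbs, which are not wanted. Origin: its centre; its axes mean nothing.
- tray: Fixed tray, 160 (x) by 202 mm (y). Origin: underside centre; -x end to robot. Floor top z 6; lanes along x 62 wide at y -66, 0, 66; wall tops z 22; far wall x 76. Stop board at -x end: lower edge x -55, 7 above floor, leaning 30 deg to -x. Slide the spoon along the floor to -x: the lip goes under ball and board; when its sides meet the board it is in the pocket. Back out 15 mm before lifting.
- pot: The empty one of three alike small terracotta pots to the robot's left; the other two have a large bulb sticking out of the top. Loose, about 0.2 kg. Origin: centre of its underside; z up. 62 mm tall, 75 mm across the rim, 56 mm across the foot; mouth opening 67 mm across, inner floor 6 mm up.
Mind the look-alikes: they are no part of the job. Several things look just like the spoon: the one meant starts nearest to the robot's base.

How it is judged:
By the outcome, as a careful person would: the job done as asked, in the order asked, and still so for the second after the job is handed in, with the robot touching nothing.
It also fails if it takes over 69 s, if anything falls off the work surface, if the arm or the gripper's body presses on something with over 40 N, if the wrist force passes 120 N, or if a joint passes its speed limit or range.

## Working session

There is one attempt and no reset: what is moved stays moved. The work goes in short steps, Python scripts to look and compute and a tool call to move; the robot and the scene stay as the last step left them, time stands still between calls to the robot, and variables do not carry over. Pictures are saved under pics/ and viewed, about 8 in all and at most 12, crops included, and the job is handed in when it is done.

Besides the shell and the picture viewer there is one more tool, called after "Emit:" by a JSON object that holds its "fn" and its "kwargs", one argument or row to a line. move_arm: Moves the arm, as the interface text tells. Its arguments: {"type":"object","properties":{"deltas":{"type":"array","items":{"type":"object","properties":{"x":{"type":"number"},"y":{"type":"number"},"z":{"type":"number"},"wx":{"type":"number"},"wy":{"type":"number"},"wz":{"type":"number"},"hand":{"type":"number"}}}},"grip_force":{"type":"number"}},"required":["deltas"]}

```bash
ls; mkdir -p pics; python3 - <<'E'
from cell import monitor, viewer, robot
import cv2, numpy as np
s=monitor.observe(); print(s)
for n in("top","scene"):
    im=viewer.read_camera(n); cv2.imwrite(f"pics/{n}0.png",cv2.resize(im[:,:,::-1],(768,576),interpolation=cv2.INTER_CUBIC))
    np.save(f"{n}0.npy",im)
    print(n,{k:np.round(v,4).tolist() for k,v in viewer.camera_params(n).items()})
E
```

```text
pics
{'time': 0.0, 'qpos': array([ 1.16700847e+00,  3.42740662e-01,  1.52502621e+00, -1.23143659e-05,
        1.27540950e+00, -1.46021503e-01]), 'qvel': array([ 0.0006192 ,  0.00039206, -0.0005462 ,  0.00100909, -0.0003719 ,
       -0.00019844]), 'joint_efforts': array([-1.90967214e-03, -4.31240380e+01, -2.44222802e+01,  7.15921680e-02,
        5.58192597e-02, -1.16471333e-04]), 'tool_pos': array([0.13366164, 0.50727032, 0.22603245]), 'tool_rot': array([-3.14002408e+00, -2.18785817e-04,  2.88382973e+00]), 'contact_force': array([-0.29401128,  0.70916644,  1.22683936]), 'torque': array([ 0.03286955, -0.04559588,  0.03049139]), 'opening': 0.09219711097050982}
top {'camera_matrix': [[435.0551, 0.0, 254.6706], [0.0, 435.0551, 187.9055], [0.0, 0.0, 1.0]], 'R': [[-0.0284, -0.9996, -0.0022], [-0.9942, 0.0285, -0.1036], [0.1036, -0.0008, -0.9946]], 't': [-0.0574, 0.5298, 1.0836]}
scene {'camera_matrix': [[382.1158, 0.0, 254.4363], [0.0, 382.1158, 198.0536], [0.0, 0.0, 1.0]], 'R': [[0.1759, 0.9844, -0.0096], [0.8083, -0.15, -0.5693], [-0.5619, 0.0924, -0.8221]], 't': [-0.026, -0.388, 1.5855]}
```

View pics/top0.png

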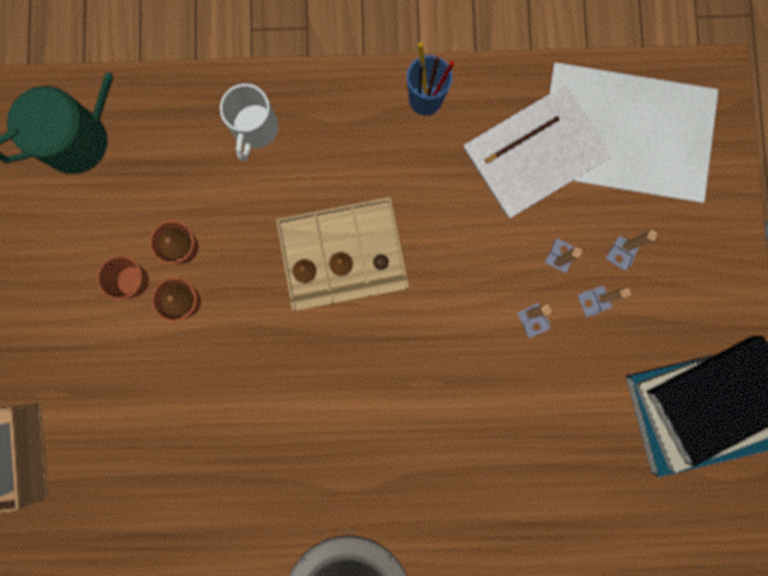

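View pics/scene0.png

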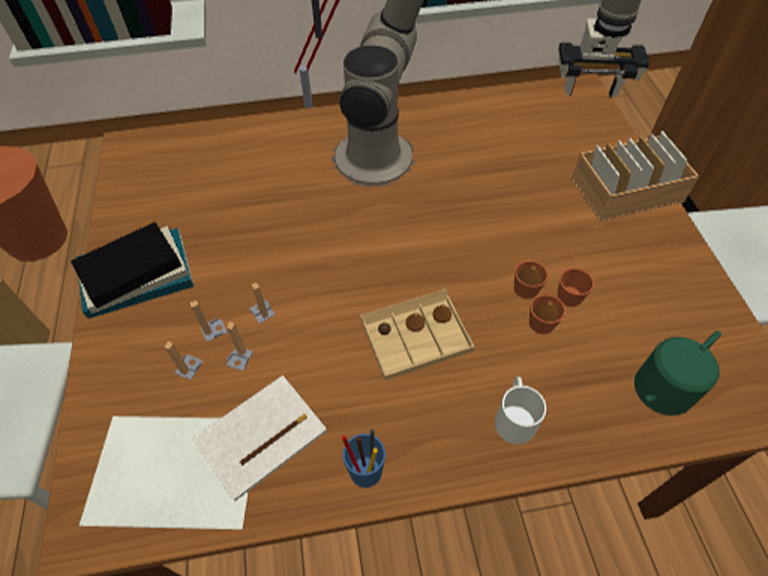

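Spoon candidates in the top picture: (535,318), (597,300), (563,255) and (625,252). (535,318) is the closest to the base at about (350,560). The empty pot is at (122,278) and the dark ball is in the right lane at (381,262). I'll confirm these in enlarged crops.

```bash
python3 - <<'E'
import cv2, numpy as np
im=np.load("top0.npy")[:,:,::-1]
def crop(x,y,w,h,s): return cv2.resize(im[y:y+h,x:x+w],(w*s,h*s),interpolation=cv2.INTER_CUBIC)
a=crop(336,190,50,40,8)   # spoon
b=crop(60,155,50,40,8)  # pots... 
c=crop(180,128,100,84,4)[:280]
d=crop(180,128,100,84,8)
cv2.imwrite("pics/c1.png",np.hstack([np.vstack([a,b])[:600],d[:640]])[:600,:1200][:, :])
# layout: left col 400 wide spoon(0-320), pots(320-640); save scaled
full=np.vstack([np.hstack([a,b]),crop(180,128,100,72,8)[:, :800]])
full=np.vstack([np.hstack([a,b])[:320],crop(182,128,100,70,4)[:280]*1 if False else cv2.copyMakeBorder(crop(182,128,95,70,4),0,0,0,420,cv2.BORDER_CONSTANT)])
cv2.imwrite("pics/c1.png",full); print(full.shape)
E
```

```text
Traceback (most recent call last):
ValueError: all the input array dimensions except for the concatenation axis must match exactly, but along dimension 0, the array at index 0 has size 600 and the array at index 1 has size 640
```

```bash
python3 - <<'E'
import cv2, numpy as np
im=np.load("top0.npy")[:,:,::-1]
def crop(x,y,w,h,s): return cv2.resize(im[y:y+h,x:x+w],(w*s,h*s),interpolation=cv2.INTER_CUBIC)
full=np.vstack([np.hstack([crop(336,195,50,34,8),crop(60,165,50,34,8)]),cv2.copyMakeBorder(crop(182,130,96,78,4),0,0,0,416,cv2.BORDER_CONSTANT)])
cv2.imwrite("pics/c1.png",full[:600])
E
```

```text
(no output)
```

View pics/c1.png

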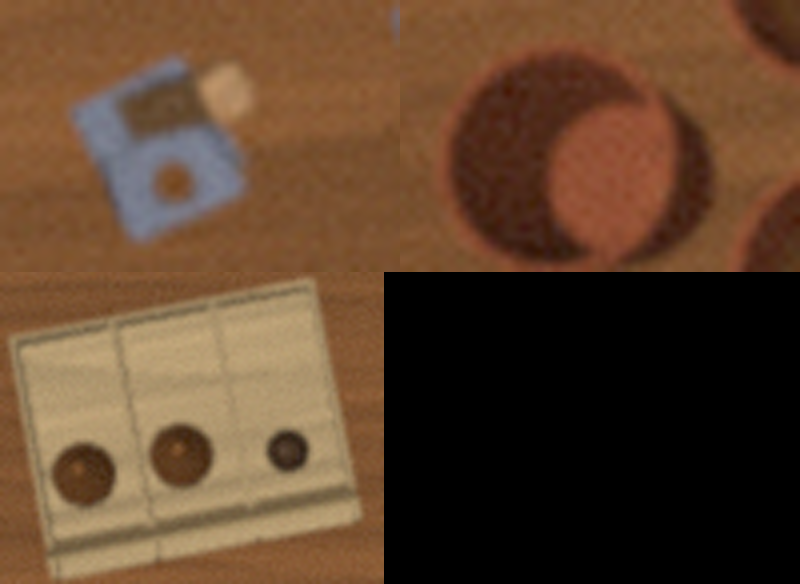

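Confirmed: this spoon has its hole at (172,183), mouth pointing down-right and handle top at (227,91). The left pot is empty, and the small dark ball is at (288,451) in the right lane; the others are bulbs. Now I'll localise them.

```bash
cat > h.py <<'E'
import numpy as np
from cell import monitor, viewer, robot
from scipy.spatial.transform import Rotation as Ro
def ray(name,u,v,z):
    P=viewer.camera_params(name);K,R,t=[np.array(P[k]) for k in("camera_matrix","R","t")]
    a=np.array([(u-K[0,2])/K[0,0],(v-K[1,2])/K[1,1]])
    if name=="wrist":
        r=np.hypot(*a); d=np.array([*(a/r*np.sin(r)),np.cos(r)]) if r>0 else np.array([0,0,1.])
    else: d=np.array([*a,1.])
    c=-R.T@t; d=R.T@d
    return c+d*(z-c[2])/d[2]
def proj(name,X):
    P=viewer.camera_params(name);K,R,t=[np.array(P[k]) for k in("camera_matrix","R","t")]
    p=R@np.asarray(X)+t; 
    if name=="wrist":
        r=np.hypot(p[0],p[1]); th=np.arctan2(r,p[2]); q=p[:2]/r*th
    else: q=p[:2]/p[2]
    return K[:2,:2]@q+K[:2,2]
E
python3 - <<'E'
from h import *
r=lambda x:np.round(x,4)
f=lambda cx,cy,x0,y0,s,z:ray("top",x0+(cx+.5)/s-.5,y0+(cy+.5)/s-.5,z)
S=lambda x,y,z:f(x,y,336,195,8,z)
print("hole",r(S(172,183,.001)),"handle top",r(S(227,91,.116)))
c=[S(*p,.002) for p in[(70,105),(185,58),(245,190),(140,242)]];print(r(c))
v=(c[0]+c[1]-c[2]-c[3]);print("yaw",np.degrees(np.arctan2(v[1],v[0])))
h=S(227,91,.116)-S(172,183,.001);print("yaw",np.degrees(np.arctan2(h[1],h[0])),np.hypot(h[0],h[1]))
print("pot",r(f(559-400,155,60,165,8,.062)), r(f(559-400-118,155,60,165,8,.062)),r(f(559-400+118,155,60,165,8,.062)))
T=lambda x,y,z:f(x,y-272,182,130,4,z)
for n,p in dict(TL=(10,336),TR=(314,280),w1=(116,322),w2=(214,304)).items(): print(n,r(T(*p,.022)))
for n,p in dict(BR=(360,520),BL=(55,578),slotL=(48,550),slotR=(352,488)).items(): print(n,r(T(*p,.022)),r(T(*p,.04)))
print("ball",r(T(288,451,.020)))
E
```

```text
hole [ 0.4461 -0.3359  0.001 ] handle top [ 0.469  -0.3265  0.116 ]
[[ 0.4723 -0.3039  0.002 ]
 [ 0.4865 -0.342   0.002 ]
 [ 0.4431 -0.3592  0.002 ]
 [ 0.4273 -0.3243  0.002 ]]
yaw 23.042777981651835
yaw 22.226087503212202 0.024820652080494165
pot [0.5467 0.3615 0.062 ] [0.5477 0.398  0.062 ] [0.5456 0.3249 0.062 ]
TL [0.644  0.1073 0.022 ]
TR [ 0.6753 -0.0908  0.022 ]
w1 [0.6512 0.0384 0.022 ]
w2 [ 0.6613 -0.0254  0.022 ]
BR [ 0.5177 -0.1156  0.022 ] [ 0.516  -0.1149  0.04  ]
BL [0.4861 0.0804 0.022 ] [0.4849 0.0779 0.04  ]
slotL [0.5041 0.0846 0.022 ] [0.5026 0.0821 0.04  ]
slotR [ 0.5385 -0.1112  0.022 ] [ 0.5364 -0.1105  0.04  ]
ball [ 0.5639 -0.0707  0.02  ]
```

```bash
cat >> h.py <<'E'
def log():
    s=monitor.observe()
    with open("log.txt","a") as f: f.write(" ".join(map(str,[*s["qpos"],*s["tool_pos"],*s["tool_rot"]]))+"\n")
    return s
def delta(p,R,p0=None,R0=None):
    """tool-frame shift and turn from (measured) pose to world TCP p, Rotation R"""
    s=monitor.observe(); R0=R0 or Ro.from_euler("xyz",s["tool_rot"]); p0=s["tool_pos"] if p0 is None else p0
    d=R0.inv().apply(np.array(p)-p0); w=np.degrees((R0.inv()*R).as_rotvec())
    return np.round(d,4),np.round(w,2)
down=lambda deg: Ro.from_euler("xyz",[180,0,deg],degrees=True)
E
python3 -c "
from h import *
log();print(delta([.48,.2,.25],down(95)))"
```

```text
(array([-0.4132, -0.2089, -0.0237]), array([-7.000e-02,  4.000e-02,  7.023e+01]))
```

Emit:
{"fn": "move_arm", "kwargs": {
  "deltas": [
    {"x": -0.413,"y": -0.21,"z": -0.024,"wz": 70},
    {"x": -0.413,"y": -0.21,"z": -0.024,"wz": 70},
    {"x": -0.413,"y": -0.21,"z": -0.024,"wz": 70},
    {"x": -0.413,"y": -0.21,"z": -0.024,"wz": 70},
    {"x": -0.413,"y": -0.21,"z": -0.024,"wz": 70},
    {"x": -0.413,"y": -0.21,"z": -0.024,"wz": 70},
    {"x": -0.413,"y": -0.21,"z": -0.024,"wz": 70},
    {"x": -0.413,"y": -0.21,"z": -0.024,"wz": 70}
  ]
}}

```text
schema error: expected keys x, y, z, wx, wy, wz, hand
```

```bash
python3 -c "
from h import *
s=log();print(s['time'],s['tool_pos'],np.degrees(s['tool_rot']),s['qpos']);print(delta([.46,-.32,.25],down(22.5)))"
```

```text
0.1 [0.13369007 0.50731853 0.22613086] [-1.79923553e+02 -1.05510534e-02  1.65230042e+02] [ 1.16699470e+00  3.42623481e-01  1.52491847e+00 -1.24807781e-05
  1.27539754e+00 -1.46013722e-01]
(array([-0.5264, -0.7168, -0.023 ]), array([-5.0000e-02,  9.0000e-02,  1.4273e+02]))
```

All keys are required.

Emit:
{"fn": "move_arm", "kwargs": {
  "deltas": [
    {"x": -0.413,"y": -0.21,"z": -0.024,"wx": 0,"wy": 0,"wz": 70,"hand": 1},
    {"x": -0.413,"y": -0.21,"z": -0.024,"wx": 0,"wy": 0,"wz": 70,"hand": 1},
    {"x": -0.413,"y": -0.21,"z": -0.024,"wx": 0,"wy": 0,"wz": 70,"hand": 1},
    {"x": -0.413,"y": -0.21,"z": -0.024,"wx": 0,"wy": 0,"wz": 70,"hand": 1},
    {"x": -0.413,"y": -0.21,"z": -0.024,"wx": 0,"wy": 0,"wz": 70,"hand": 1},
    {"x": -0.413,"y": -0.21,"z": -0.024,"wx": 0,"wy": 0,"wz": 70,"hand": 1},
    {"x": -0.413,"y": -0.21,"z": -0.024,"wx": 0,"wy": 0,"wz": 70,"hand": 1},
    {"x": -0.413,"y": -0.21,"z": -0.024,"wx": 0,"wy": 0,"wz": 70,"hand": 1}
  ]
}}

```text
time: 1.1
tool_pos: [0.4816, 0.1967, 0.2503]
tool_rot: [-3.141, 0.0, 1.658]
contact_force: [-0.6, 0.9, -0.0]
opening: 0.0919
```

```bash
python3 -c "
from h import *
s=log();print(s['time'],s['tool_pos'],np.degrees(s['tool_rot']),s['qpos']);print(delta([.46,-.32,.25],down(22.5)))"
```

```text
1.1 [0.48162062 0.19672314 0.25029502] [-1.79982917e+02  2.43350924e-02  9.49812521e+01] [ 2.40624093e-01  3.15744774e-01  1.49589347e+00 -3.85162358e-04
  1.33031409e+00  1.53776709e-01]
(array([-5.129e-01, -6.640e-02,  5.000e-04]), array([0.000e+00, 3.000e-02, 7.248e+01]))
```

Emit:
{"fn": "move_arm", "kwargs": {
  "deltas": [
    {"x": -0.513,"y": -0.066,"z": 0,"wx": 0,"wy": 0,"wz": 72.5,"hand": 1},
    {"x": -0.513,"y": -0.066,"z": 0,"wx": 0,"wy": 0,"wz": 72.5,"hand": 1},
    {"x": -0.513,"y": -0.066,"z": 0,"wx": 0,"wy": 0,"wz": 72.5,"hand": 1},
    {"x": -0.513,"y": -0.066,"z": 0,"wx": 0,"wy": 0,"wz": 72.5,"hand": 1},
    {"x": -0.513,"y": -0.066,"z": 0,"wx": 0,"wy": 0,"wz": 72.5,"hand": 1},
    {"x": -0.513,"y": -0.066,"z": 0,"wx": 0,"wy": 0,"wz": 72.5,"hand": 1},
    {"x": -0.513,"y": -0.066,"z": 0,"wx": 0,"wy": 0,"wz": 72.5,"hand": 1},
    {"x": -0.513,"y": -0.066,"z": 0,"wx": 0,"wy": 0,"wz": 72.5,"hand": 1}
  ]
}}

```text
time: 2.1
tool_pos: [0.4608, -0.3023, 0.2504]
tool_rot: [-3.141, -0.0, 0.395]
contact_force: [0.7, -0.1, -0.8]
opening: 0.0918
```

Emit:
{"fn": "move_arm", "kwargs": {
  "deltas": [
    {"x": 0,"y": 0,"z": 0,"wx": 0,"wy": 0,"wz": 0,"hand": 1}
  ]
}}

```text
time: 2.22
tool_pos: [0.4603, -0.3042, 0.2495]
tool_rot: [-3.141, 0.001, 0.391]
contact_force: [0.1, 0.4, -0.4]
opening: 0.0923
```

```bash
python3 - <<'E'
from h import *
import cv2
s=log();print(s['time'],s['tool_pos'],np.degrees(s['tool_rot']),s['qpos'])
P=viewer.camera_params("wrist");print(np.array(P["camera_matrix"]).round(1).tolist(), (-P["R"].T@P["t"]).round(3))
for X in ([.446,-.336,.001],[.469,-.3265,.116]): print(proj("wrist",X)*1.5)
im=viewer.read_camera("wrist");cv2.imwrite("pics/w1.png",cv2.resize(im[:,:,::-1],(768,576),interpolation=cv2.INTER_CUBIC))
E
```

```text
2.225 [ 0.46026599 -0.30421753  0.24949814] [-1.79967854e+02  6.23199836e-02  2.24281886e+01] [-7.22540312e-01  3.75701779e-01  1.40953424e+00 -7.45610770e-04
  1.35733999e+00  4.56968891e-01]
[[297.3, 0.0, 256.0], [0.0, 297.3, 194.1], [0.0, 0.0, 1.0]] [ 0.537 -0.273  0.409]
[409.77984873 270.15381017]
[419.53393206 278.01836711]
```

View pics/w1.png

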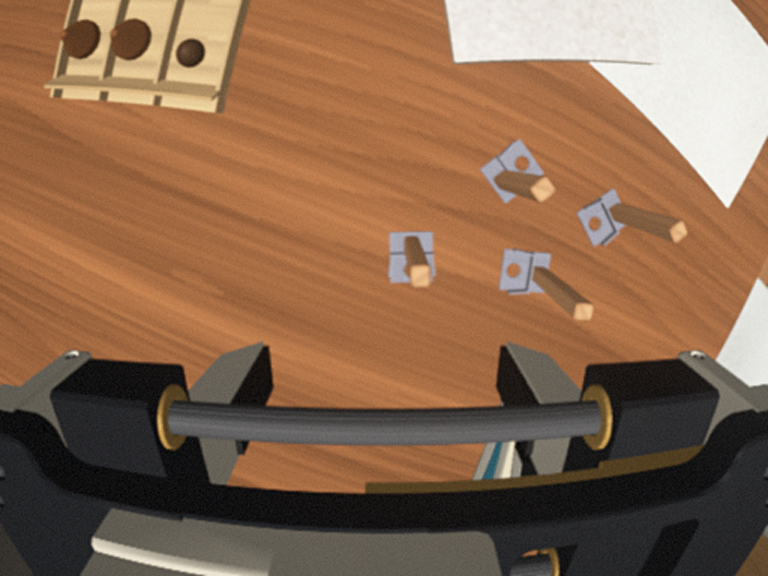

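The handle top shows at (420,275) against a prediction of (419.5,278), about 2 mm off. The plate is square in the image, so the yaw of 22.5° holds.

```bash
python3 - <<'E'
from h import *
h=ray("wrist",(420+.5)/1.5-.5,(275.5+.5)/1.5-.5,.116);print(h)
h=(h+[.469,-.3265,.116])/2
s=monitor.observe();print(s['time'])
print(h,delta([h[0],h[1],.15],down(22.5)))
E
```

```text
[ 0.47115003 -0.32329569  0.116     ]
2.275
[ 0.47007501 -0.32489785  0.116     ] (array([0.    , 0.0251, 0.0996]), array([-0.1 ,  0.04,  0.04]))
```

Emit:
{"fn": "move_arm", "kwargs": {
  "deltas": [
    {"x": 0,"y": 0.025,"z": 0.05,"wx": 0,"wy": 0,"wz": 0,"hand": 0.6},
    {"x": 0,"y": 0.025,"z": 0.1,"wx": 0,"wy": 0,"wz": 0,"hand": 0.6},
    {"x": 0,"y": 0.025,"z": 0.1,"wx": 0,"wy": 0,"wz": 0,"hand": 0.6},
    {"x": 0,"y": 0.025,"z": 0.1,"wx": 0,"wy": 0,"wz": 0,"hand": 0.6}
  ]
}}

```text
time: 2.78
tool_pos: [0.472, -0.323, 0.1527]
tool_rot: [3.14, -0.001, 0.398]
contact_force: [0.3, 0.1, 0.6]
opening: 0.0572
```

```bash
python3 - <<'E'
from h import *
import cv2
s=log();print(s['time'],s['tool_pos'],np.degrees(s['tool_rot']))
print(delta([.470,-.325,.071],down(22.5)))
print(proj("wrist",[.47,-.325,.116])*1.5)
im=viewer.read_camera("wrist");cv2.imwrite("pics/w2.png",cv2.resize(im[:,:,::-1],(768,576),interpolation=cv2.INTER_CUBIC)[200:500,200:600])
E
```

```text
2.775 [ 0.47200057 -0.32304346  0.15267414] [ 1.79884740e+02 -6.77577338e-02  2.28040322e+01]
(array([-0.0027,  0.0009,  0.0817]), array([ 0.12, -0.07,  0.3 ]))
[386.46534926 337.94511957]
```

View pics/w2.png

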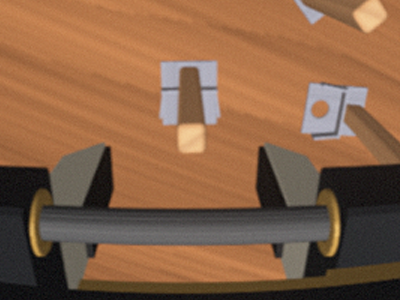

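The handle top is at about (391,338), with the finger midpoint at about x 384. I'll shift +3 mm in y, descend and close.

Emit:
{"fn": "move_arm", "kwargs": {
  "deltas": [
    {"x": -0.002,"y": 0.003,"z": 0.03,"wx": 0,"wy": 0,"wz": 0,"hand": 0.6},
    {"x": -0.002,"y": 0.003,"z": 0.06,"wx": 0,"wy": 0,"wz": 0,"hand": 0.6},
    {"x": -0.002,"y": 0.003,"z": 0.081,"wx": 0,"wy": 0,"wz": 0,"hand": 0.6},
    {"x": -0.002,"y": 0.003,"z": 0.081,"wx": 0,"wy": 0,"wz": 0,"hand": 0.6},
    {"x": -0.002,"y": 0.003,"z": 0.081,"wx": 0,"wy": 0,"wz": 0,"hand": 0.3},
    {"x": -0.002,"y": 0.003,"z": 0.081,"wx": 0,"wy": 0,"wz": 0,"hand": 0.1},
    {"x": -0.002,"y": 0.003,"z": 0.081,"wx": 0,"wy": 0,"wz": 0,"hand": 0},
    {"x": -0.002,"y": 0.003,"z": 0.081,"wx": 0,"wy": 0,"wz": 0,"hand": 0}
  ],
  "grip_force": 35
}}

```text
time: 3.82
tool_pos: [0.4704, -0.327, 0.07]
tool_rot: [3.141, -0.0, 0.397]
contact_force: [0.6, -0.1, -0.8]
opening: 0.0197
```

Emit:
{"fn": "move_arm", "kwargs": {
  "deltas": [
    {"x": -0.002,"y": 0,"z": 0,"wx": 0,"wy": 0,"wz": 0,"hand": 0},
    {"x": 0,"y": 0,"z": 0,"wx": 0,"wy": 0,"wz": 0,"hand": 0},
    {"x": 0,"y": 0,"z": 0,"wx": 0,"wy": 0,"wz": 0,"hand": 0}
  ]
}}

```text
time: 4.2
tool_pos: [0.4703, -0.3271, 0.0698]
tool_rot: [3.141, 0.0, 0.397]
contact_force: [-0.4, -1.4, 2.2]
opening: 0.0142
```

```bash
python3 - <<'E'
from h import *
P=[];
s=log();print(s['time'],s['tool_pos'],np.degrees(s['tool_rot']),s['contact_force'],s['opening'])
E
```

```text
4.2 [ 0.47026722 -0.32705459  0.06981168] [1.79994381e+02 1.11497015e-02 2.27378576e+01] [-0.41809493 -1.44651741  2.21776195] 0.01422130556907543
```

```bash
python3 - <<'E'
from h import *
c=np.array([.5808,-.0047]);a=np.radians(9)
R=np.array([[np.cos(a),-np.sin(a)],[np.sin(a),np.cos(a)]])
p=c+R@[.045,-.065];print(p,delta([*p,.17],down(9)))
E
```

```text
[ 0.63541422 -0.06186019] (array([ 0.2548, -0.1807, -0.1003]), array([1.000e-02, 1.000e-02, 1.374e+01]))
```

Emit:
{"fn": "move_arm", "kwargs": {
  "deltas": [
    {"x": 0,"y": 0,"z": -0.05,"wx": 0,"wy": 0,"wz": 0,"hand": 0},
    {"x": 0,"y": 0,"z": -0.1,"wx": 0,"wy": 0,"wz": 0,"hand": 0},
    {"x": 0.05,"y": -0.035,"z": -0.1,"wx": 0,"wy": 0,"wz": 3,"hand": 0},
    {"x": 0.1,"y": -0.07,"z": -0.1,"wx": 0,"wy": 0,"wz": 6,"hand": 0},
    {"x": 0.15,"y": -0.106,"z": -0.1,"wx": 0,"wy": 0,"wz": 9,"hand": 0},
    {"x": 0.2,"y": -0.141,"z": -0.1,"wx": 0,"wy": 0,"wz": 12,"hand": 0},
    {"x": 0.255,"y": -0.18,"z": -0.1,"wx": 0,"wy": 0,"wz": 13.7,"hand": 0},
    {"x": 0.255,"y": -0.18,"z": -0.1,"wx": 0,"wy": 0,"wz": 13.7,"hand": 0}
  ]
}}

```text
time: 5.2
tool_pos: [0.6371, -0.0579, 0.1688]
tool_rot: [-3.14, 0.0, 0.163]
contact_force: [-0.4, -1.0, -0.9]
opening: 0.0143
```

Emit:
{"fn": "move_arm", "kwargs": {
  "deltas": [
    {"x": 0,"y": 0,"z": 0,"wx": 0,"wy": 0,"wz": 0,"hand": 0},
    {"x": 0,"y": 0,"z": 0,"wx": 0,"wy": 0,"wz": 0,"hand": 0}
  ]
}}

```text
time: 5.45
tool_pos: [0.6353, -0.0637, 0.1695]
tool_rot: [-3.142, 0.001, 0.156]
contact_force: [-0.3, -0.1, 0.1]
opening: 0.0136
```

```bash
python3 - <<'E'
from h import *
import cv2
s=log();print(s['time'],s['tool_pos'],np.degrees(s['tool_rot']),s['opening'],s['contact_force'])
c=np.array([.5808,-.0047]);a=np.radians(9)
R=np.array([[np.cos(a),-np.sin(a)],[np.sin(a),np.cos(a)]])
for q,z in(((.076,-.097),.022),((.076,-.035),.022),((-.027,-.0626),.02)): print(proj("wrist",[*(c+R@q),z]))
for n in("wrist","top","scene"):
    im=viewer.read_camera(n)[:,:,::-1]; np.save(n+"1.npy",im)
    if n=="wrist":w=cv2.resize(im,(512,384))
    if n=="top":t=cv2.resize(im[120:220,180:290],(440,400),interpolation=cv2.INTER_CUBIC)
    if n=="scene":u=cv2.resize(im[150:270,220:340],(360,360),interpolation=cv2.INTER_CUBIC)
o=np.zeros((600,800,3),np.uint8);o[:384,:440]=w[:,:440];o[:360,440:]=u
cv2.imwrite("pics/w3.png",o[:390])
E
```

```text
5.45 [ 0.6352756  -0.06373417  0.16953756] [-1.79996749e+02  4.10212931e-02  8.94507884e+00] 0.013626270033016865 [-0.30347481 -0.10682667  0.10944508]
[285.24306887 152.38598344]
[225.93398822 152.44243422]
[252.76238796 240.89148828]
```

View pics/w3.png

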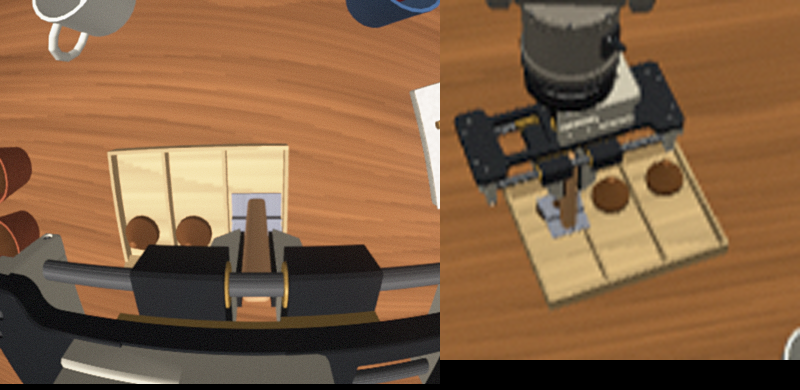

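Emit:
{"fn": "move_arm", "kwargs": {
  "deltas": [
    {"x": 0,"y": 0,"z": 0.04,"wx": 0,"wy": 0,"wz": 0,"hand": 0},
    {"x": 0,"y": 0,"z": 0.07,"wx": 0,"wy": 0,"wz": 0,"hand": 0},
    {"x": 0,"y": 0,"z": 0.086,"wx": 0,"wy": 0,"wz": 0,"hand": 0},
    {"x": 0,"y": 0,"z": 0.089,"wx": 0,"wy": 0,"wz": 0,"hand": 0},
    {"x": 0,"y": 0,"z": 0.089,"wx": 0,"wy": 0,"wz": 0,"hand": 0}
  ]
}}

```text
time: 6.22
tool_pos: [0.6366, -0.0627, 0.0817]
tool_rot: [3.141, -0.002, 0.157]
contact_force: [1.0, -0.3, -1.0]
opening: 0.0138
```

Emit:
{"fn": "move_arm", "kwargs": {
  "deltas": [
    {"x": 0,"y": 0,"z": 0.001,"wx": 0,"wy": 0,"wz": 0,"hand": 0},
    {"x": 0,"y": 0,"z": 0.002,"wx": 0,"wy": 0,"wz": 0,"hand": 0},
    {"x": 0,"y": 0,"z": 0.002,"wx": 0,"wy": 0,"wz": 0,"hand": 0}
  ]
}}

```text
time: 6.6
tool_pos: [0.636, -0.0623, 0.079]
tool_rot: [3.142, -0.0, 0.158]
contact_force: [-0.0, 0.1, -0.3]
opening: 0.014
```

Emit:
{"fn": "move_arm", "kwargs": {
  "deltas": [
    {"x": 0,"y": 0,"z": 0.001,"wx": 0,"wy": 0,"wz": 0,"hand": 0},
    {"x": 0,"y": 0,"z": 0.002,"wx": 0,"wy": 0,"wz": 0,"hand": 0},
    {"x": 0,"y": 0,"z": 0.002,"wx": 0,"wy": 0,"wz": 0,"hand": 0}
  ]
}}

```text
time: 6.98
tool_pos: [0.6358, -0.0624, 0.0765]
tool_rot: [-3.141, 0.0, 0.158]
contact_force: [0.8, -0.7, -0.8]
opening: 0.0138
```

Emit:
{"fn": "move_arm", "kwargs": {
  "deltas": [
    {"x": 0,"y": 0,"z": 0.001,"wx": 0,"wy": 0,"wz": 0,"hand": 0},
    {"x": 0,"y": 0,"z": 0.001,"wx": 0,"wy": 0,"wz": 0,"hand": 0}
  ]
}}

```text
time: 7.22
tool_pos: [0.6361, -0.0624, 0.0759]
tool_rot: [3.141, -0.0, 0.158]
contact_force: [0.0, 0.1, 0.3]
opening: 0.0134
```

Emit:
{"fn": "move_arm", "kwargs": {
  "deltas": [
    {"x": 0,"y": 0,"z": 0.001,"wx": 0,"wy": 0,"wz": 0,"hand": 0},
    {"x": 0,"y": 0,"z": 0.001,"wx": 0,"wy": 0,"wz": 0,"hand": 0}
  ]
}}

```text
time: 7.48
tool_pos: [0.6362, -0.0625, 0.0758]
tool_rot: [3.141, -0.001, 0.158]
contact_force: [-2.3, 0.5, 5.3]
opening: 0.0137
```

```bash
python3 - <<'E'
from h import *
s=log();print(s['time'],s['tool_pos'],np.degrees(s['tool_rot']),s['opening'],s['contact_force'])
E
```

```text
7.475 [ 0.63617663 -0.06245547  0.0758282 ] [ 1.79982625e+02 -5.82147616e-02  9.02824460e+00] 0.013682676692917456 [-2.27327716  0.46604693  5.26816614]
```

Emit:
{"fn": "move_arm", "kwargs": {
  "deltas": [
    {"x": -0.006,"y": 0,"z": 0,"wx": 0,"wy": 0,"wz": 0,"hand": 0},
    {"x": -0.012,"y": 0,"z": 0,"wx": 0,"wy": 0,"wz": 0,"hand": 0},
    {"x": -0.017,"y": 0,"z": 0,"wx": 0,"wy": 0,"wz": 0,"hand": 0},
    {"x": -0.022,"y": 0,"z": 0,"wx": 0,"wy": 0,"wz": 0,"hand": 0},
    {"x": -0.027,"y": 0,"z": 0,"wx": 0,"wy": 0,"wz": 0,"hand": 0},
    {"x": -0.032,"y": 0,"z": 0,"wx": 0,"wy": 0,"wz": 0,"hand": 0},
    {"x": -0.036,"y": 0,"z": 0,"wx": 0,"wy": 0,"wz": 0,"hand": 0},
    {"x": -0.04,"y": 0,"z": 0,"wx": 0,"wy": 0,"wz": 0,"hand": 0}
  ]
}}

```text
time: 8.48
tool_pos: [0.5978, -0.069, 0.076]
tool_rot: [3.14, -0.004, 0.157]
contact_force: [7.0, 1.2, 3.8]
opening: 0.0143
```

Emit:
{"fn": "move_arm", "kwargs": {
  "deltas": [
    {"x": -0.003,"y": 0,"z": 0,"wx": 0,"wy": 0,"wz": 0,"hand": 0},
    {"x": -0.006,"y": 0,"z": 0,"wx": 0,"wy": 0,"wz": 0,"hand": 0},
    {"x": -0.009,"y": 0,"z": 0,"wx": 0,"wy": 0,"wz": 0,"hand": 0},
    {"x": -0.012,"y": 0,"z": 0,"wx": 0,"wy": 0,"wz": 0,"hand": 0},
    {"x": -0.015,"y": 0,"z": 0,"wx": 0,"wy": 0,"wz": 0,"hand": 0},
    {"x": -0.018,"y": 0,"z": 0,"wx": 0,"wy": 0,"wz": 0,"hand": 0},
    {"x": -0.021,"y": 0,"z": 0,"wx": 0,"wy": 0,"wz": 0,"hand": 0},
    {"x": -0.024,"y": 0,"z": 0,"wx": 0,"wy": 0,"wz": 0,"hand": 0}
  ]
}}

```text
time: 9.48
tool_pos: [0.5743, -0.0729, 0.076]
tool_rot: [3.14, -0.004, 0.157]
contact_force: [4.9, 0.6, 0.7]
opening: 0.0138
```

```bash
cat > st.py <<'E'
from h import *
s=log();print(s['time'],s['tool_pos'],np.degrees(s['tool_rot']),s['opening'],s['contact_force'])
c=np.array([.5808,-.0047]);a=np.radians(9)
R=np.array([[np.cos(a),-np.sin(a)],[np.sin(a),np.cos(a)]])
print("spoon origin in tray mm",1000*(R.T@(s['tool_pos'][:2]-c))-[25,0])
E
python3 st.py
```

```text
9.475 [ 0.57429345 -0.07290908  0.07600055] [179.90239942  -0.2574169    9.02149695] 0.013778196740560779 [4.91718821 0.5518545  0.66636517]
spoon origin in tray mm [-42.09669197 -66.35146076]
```

Emit:
{"fn": "move_arm", "kwargs": {
  "deltas": [
    {"x": -0.002,"y": 0,"z": 0,"wx": 0,"wy": 0,"wz": 0,"hand": 0},
    {"x": -0.004,"y": 0,"z": 0,"wx": 0,"wy": 0,"wz": 0,"hand": 0},
    {"x": -0.006,"y": 0,"z": 0,"wx": 0,"wy": 0,"wz": 0,"hand": 0},
    {"x": -0.008,"y": 0,"z": 0,"wx": 0,"wy": 0,"wz": 0,"hand": 0}
  ]
}}

```text
time: 9.98
tool_pos: [0.5688, -0.074, 0.0768]
tool_rot: [3.139, -0.01, 0.157]
contact_force: [9.3, 2.7, 6.3]
opening: 0.0137
```

Emit:
{"fn": "move_arm", "kwargs": {
  "deltas": [
    {"x": -0.001,"y": 0,"z": 0,"wx": 0,"wy": 0,"wz": 0,"hand": 0},
    {"x": -0.002,"y": 0,"z": 0,"wx": 0,"wy": 0,"wz": 0,"hand": 0}
  ]
}}

```text
time: 10.22
tool_pos: [0.5672, -0.0742, 0.0771]
tool_rot: [3.139, -0.011, 0.157]
contact_force: [10.3, 2.4, 7.6]
opening: 0.0137
```

```bash
python3 st.py
```

```text
10.225 [ 0.56723879 -0.07424448  0.07713321] [179.8370709   -0.63376485   8.99733962] 0.013672793927270265 [10.25595087  2.41609178  7.64356897]
spoon origin in tray mm [-49.27340081 -66.56682936]
```

Emit:
{"fn": "move_arm", "kwargs": {
  "deltas": [
    {"x": -0.001,"y": 0,"z": 0,"wx": 0,"wy": 0,"wz": 0,"hand": 0},
    {"x": -0.002,"y": 0,"z": 0,"wx": 0,"wy": 0,"wz": 0,"hand": 0},
    {"x": -0.002,"y": 0,"z": 0,"wx": 0,"wy": 0,"wz": 0,"hand": 0}
  ]
}}

```text
time: 10.6
tool_pos: [0.5656, -0.0745, 0.0775]
tool_rot: [3.139, -0.012, 0.157]
contact_force: [8.8, 3.1, 10.0]
opening: 0.0139
```

Emit:
{"fn": "move_arm", "kwargs": {
  "deltas": [
    {"x": -0.001,"y": 0,"z": 0,"wx": 0,"wy": 0,"wz": 0,"hand": 0},
    {"x": -0.002,"y": 0,"z": 0,"wx": 0,"wy": 0,"wz": 0,"hand": 0},
    {"x": -0.002,"y": 0,"z": 0,"wx": 0,"wy": 0,"wz": 0,"hand": 0}
  ]
}}

```text
time: 10.98
tool_pos: [0.5639, -0.0748, 0.0778]
tool_rot: [3.138, -0.013, 0.157]
contact_force: [9.1, 2.8, 11.5]
opening: 0.0135
```

```bash
python3 st.py; python3 - <<'E'
from h import *
import cv2
o=[]
for n,x,y,w,h in(("scene",240,170,100,90),("wrist",196,110,120,108)):
    im=viewer.read_camera(n)[:,:,::-1]; np.save(n+"2.npy",im); o.append(cv2.resize(im[y:y+h,x:x+w],(400,360),interpolation=cv2.INTER_CUBIC))
cv2.imwrite("pics/w4.png",np.hstack(o))
E
```

```text
10.975 [ 0.56385297 -0.07478913  0.07781497] [179.81753813  -0.71878761   8.99449402] 0.013532523669675632 [ 9.1416627   2.8484122  11.52618192]
spoon origin in tray mm [-52.70274249 -66.57511833]
```

View pics/w4.png

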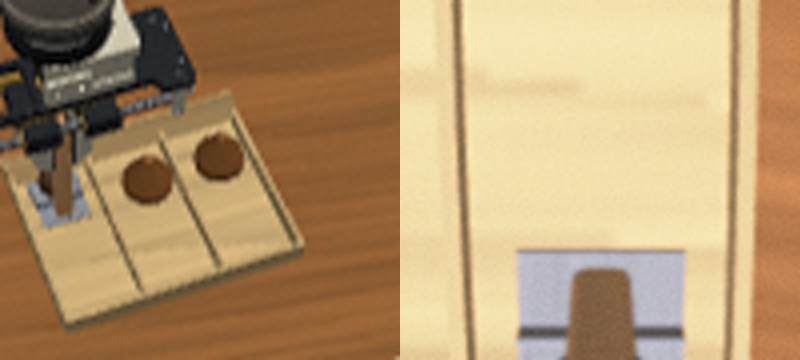

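The spoon seems blocked: x force is steady near 9 N and z is creeping up. So I'll back out 15 mm, look, then lift.

Emit:
{"fn": "move_arm", "kwargs": {
  "deltas": [
    {"x": 0.003,"y": 0,"z": 0,"wx": 0,"wy": 0,"wz": 0,"hand": 0},
    {"x": 0.006,"y": 0,"z": 0,"wx": 0,"wy": 0,"wz": 0,"hand": 0},
    {"x": 0.009,"y": 0,"z": 0,"wx": 0,"wy": 0,"wz": 0,"hand": 0},
    {"x": 0.012,"y": 0,"z": 0,"wx": 0,"wy": 0,"wz": 0,"hand": 0},
    {"x": 0.015,"y": 0,"z": 0,"wx": 0,"wy": 0,"wz": 0,"hand": 0},
    {"x": 0.018,"y": 0,"z": 0,"wx": 0,"wy": 0,"wz": 0,"hand": 0},
    {"x": 0.018,"y": 0,"z": 0,"wx": 0,"wy": 0,"wz": 0,"hand": 0}
  ]
}}

```text
time: 11.95
tool_pos: [0.5751, -0.0721, 0.0751]
tool_rot: [-3.141, 0.003, 0.158]
contact_force: [-4.3, -0.7, 9.4]
opening: 0.0139
```

```bash
python3 st.py; python3 - <<'E'
from h import *
import cv2
o=[]
for n,x,y,w,h in(("scene",230,180,60,54),("top",235,150,60,54)):
    im=viewer.read_camera(n)[:,:,::-1]; np.save(n+"3.npy",im); o.append(cv2.resize(im[y:y+h,x:x+w],(400,360),interpolation=cv2.INTER_CUBIC))
cv2.imwrite("pics/w5.png",np.hstack(o))
E
```

```text
11.95 [ 0.57508706 -0.07205592  0.07509515] [-179.98652092    0.18605362    9.04906652] 0.013948577606272652 [-4.26913873 -0.68842935  9.38655385]
spoon origin in tray mm [-41.17939032 -65.63295192]
```

View pics/w5.png

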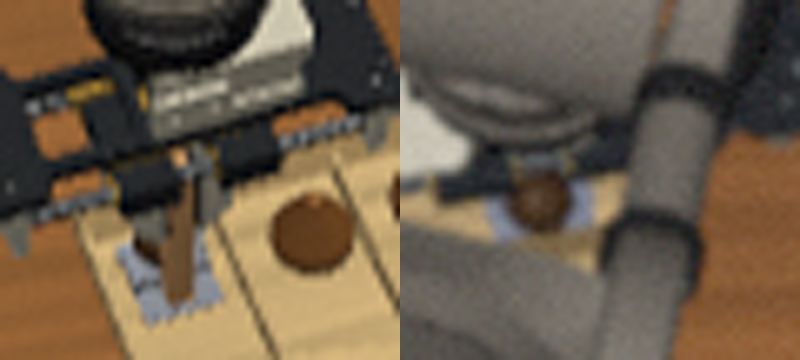

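The ball sits on the spoon at the pocket: top crop (540,200), plate spanning 487–597, lip at row 243. I'll back out a little further so the lip clears the board, then lift slowly.

Emit:
{"fn": "move_arm", "kwargs": {
  "deltas": [
    {"x": 0.003,"y": 0,"z": 0,"wx": 0,"wy": 0,"wz": 0,"hand": 0},
    {"x": 0.006,"y": 0,"z": 0,"wx": 0,"wy": 0,"wz": 0,"hand": 0},
    {"x": 0.007,"y": 0,"z": -0.002,"wx": 0,"wy": 0,"wz": 0,"hand": 0},
    {"x": 0.007,"y": 0,"z": -0.006,"wx": 0,"wy": 0,"wz": 0,"hand": 0},
    {"x": 0.007,"y": 0,"z": -0.012,"wx": 0,"wy": 0,"wz": 0,"hand": 0},
    {"x": 0.007,"y": 0,"z": -0.02,"wx": 0,"wy": 0,"wz": 0,"hand": 0},
    {"x": 0.007,"y": 0,"z": -0.03,"wx": 0,"wy": 0,"wz": 0,"hand": 0},
    {"x": 0.007,"y": 0,"z": -0.042,"wx": 0,"wy": 0,"wz": 0,"hand": 0}
  ]
}}

```text
time: 13.05
tool_pos: [0.5836, -0.0707, 0.1176]
tool_rot: [-3.142, -0.0, 0.158]
contact_force: [-0.5, -0.1, -0.7]
opening: 0.0137
```

Emit:
{"fn": "move_arm", "kwargs": {
  "deltas": [
    {"x": 0,"y": 0,"z": -0.012,"wx": 0,"wy": 0,"wz": 0,"hand": 0},
    {"x": 0,"y": 0,"z": -0.027,"wx": 0,"wy": 0,"wz": 0,"hand": 0},
    {"x": 0,"y": 0,"z": -0.042,"wx": 0,"wy": 0,"wz": 0,"hand": 0},
    {"x": 0,"y": 0,"z": -0.057,"wx": 0,"wy": 0,"wz": 0,"hand": 0},
    {"x": 0,"y": 0,"z": -0.068,"wx": 0,"wy": 0,"wz": 0,"hand": 0},
    {"x": 0,"y": 0,"z": -0.075,"wx": 0,"wy": 0,"wz": 0,"hand": 0},
    {"x": 0,"y": 0,"z": -0.08,"wx": 0,"wy": 0,"wz": 0,"hand": 0},
    {"x": 0,"y": 0,"z": -0.08,"wx": 0,"wy": 0,"wz": 0,"hand": 0}
  ]
}}

```text
time: 14.05
tool_pos: [0.5836, -0.0707, 0.1968]
tool_rot: [-3.142, -0.0, 0.158]
contact_force: [0.6, 1.0, -1.5]
opening: 0.0137
```

```bash
python3 st.py; python3 - <<'E'
from h import *
import cv2
o=[]
for n,x,y,w,h in(("scene",225,160,70,63),("top",230,140,70,63)):
    im=viewer.read_camera(n)[:,:,::-1]; np.save(n+"4.npy",im); o.append(cv2.resize(im[y:y+h,x:x+w],(400,360),interpolation=cv2.INTER_CUBIC))
cv2.imwrite("pics/w6.png",np.hstack(o))
# FK fit: shoulder plane arm with lateral offset
from scipy.optimize import least_squares
D=np.loadtxt("log.txt");print(len(D))
Rx=lambda a:Ro.from_euler("x",a);Ry=lambda a:Ro.from_euler("y",a);Rz=lambda a:Ro.from_euler("z",a)
def fk(q,p):
    h,a1,L2,e,L3,w,L6,lat,c0=p
    R=Rz(q[0]); x=R.apply([a1,lat,h]); R=R*Ry(q[1]); x=x+R.apply([0,0,L2])
    R=R*Ry(q[2]); x=x+R.apply([e,0,L3]); R=R*Rz(q[3])*Ry(q[4]); x=x+R.apply([w,0,L6]); return x,R*Rz(q[5]+c0)
def res(p):
    r=[]
    for d in D:
        x,R=fk(d[:6],p); r+=list(x-d[6:9]); r+=list(.1*(R.inv()*Ro.from_euler("xyz",d[9:])).as_rotvec())
    return np.array(r)+0
best=min((least_squares(lambda p:np.r_[res(p),1e-3*(p[[1,3,5]])],np.r_[.3,0,l2,0,l3,0,.2,.076,c0]) for l2 in(.3,.4) for l3 in(.3,.4) for c0 in(1.57,-1.57)),key=lambda o:o.cost)
print(best.x.round(4),np.abs(best.fun).max(),best.cost)
np.save("fk.npy",best.x)
E
```

```text
14.05 [ 0.58362503 -0.07072199  0.19677915] [-1.79996294e+02 -6.30244715e-03  9.02890845e+00] 0.013664005038371983 [ 0.56017585  0.98590629 -1.53924958]
spoon origin in tray mm [-32.53786401 -65.65107977]
13
[ 0.2229 -0.      0.5062  0.0465  0.3796 -0.      0.3181  0.0764  1.5708] 4.649951179092544e-05 1.08111363628578e-09
```

View pics/w6.png

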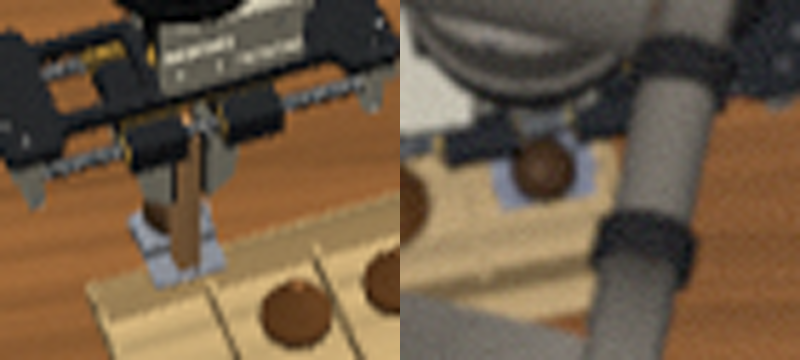

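The ball is lifted in the pocket (top crop (545,165)). The FK model fits to under 0.05 mm, so I'll search for a feasible pour yaw.

```bash
cat >> h.py <<'E'
from scipy.optimize import least_squares
lo=np.array([-2.53,-.77,.04,-1,.28,-3.11]);hi=np.array([2.53,2.02,2.7,4.14,2.66,3.11])
def fk(q,p,s4=1):
    Ry=lambda a:Ro.from_euler("y",a);Rz=lambda a:Ro.from_euler("z",a)
    h,a1,L2,e,L3,w,L6,lat,c0=p
    R=Rz(q[0]); x=R.apply([a1,lat,h]); R=R*Ry(q[1]); x=x+R.apply([0,0,L2])
    R=R*Ry(q[2]); x=x+R.apply([e,0,L3]); R=R*Rz(s4*q[3])*Ry(q[4]); x=x+R.apply([w,0,L6]); return x,R*Rz(q[5]+c0)
def ik(x,R,q0,s4=1):
    p=np.load("fk.npy")
    f=lambda q:np.r_[(lambda y:np.r_[y[0]-x,.2*(y[1].inv()*R).as_rotvec()])(fk(q,p,s4))]
    o=least_squares(f,np.clip(q0,lo+.02,hi-.02),bounds=(lo,hi)); return o.x,np.abs(o.fun).max()
def pour(lip,yaw,t):
    """TCP pose with spoon lip at world point lip, heading yaw, mouth-down tilt t (deg)"""
    Rs=Ro.from_euler("z",yaw,degrees=True)*Ro.from_euler("y",-t,degrees=True)
    return np.array(lip)+Rs.apply([.037,0,.070]), Rs*Ro.from_euler("x",180,degrees=True)
POT=np.array([.5467,.3615])
def lipat(yaw,b=.018,z=.078): return np.array([*(POT+b*np.array([np.cos(np.radians(yaw)),np.sin(np.radians(yaw))])),z])
E
python3 - <<'E'
from h import *
for u,v in((173,242),(176,300)): print("pot",ray("top",(u-2)/1.5,v/1.5,.062).round(3))
O=[ray("top",(u-2)/1.5,v/1.5,.062)[:2] for u,v in((173,242),(176,300))]
bx=np.array([[x,y,z] for x in np.linspace(-.0375,.0375,5) for y in np.linspace(-.095,.095,9) for z in(-.066,-.12,-.2)]+[[x,y,z] for x in(-.01,.01) for y in(-.04,0,.04) for z in(0,-.03)])
q0=monitor.observe()["qpos"]
for s4 in(1,-1):
  for yaw in range(-180,180,20):
    q=q0.copy();q[0]=.47;q[5]=0;bad=0;Q=[];cl=9
    # start guess for q5 from yaw
    q[5]=(q[0]+np.pi/2-np.radians(yaw)+np.pi)%(2*np.pi)-np.pi
    for t in range(0,61,10):
        x,R=pour(lipat(yaw),yaw,t);q,e=ik(x,R,q,s4);Q.append(q)
        if e>5e-4: bad=t;break
        w=x+R.apply(bx)
        for o in O:
            n=w[np.hypot(*(w[:,:2]-o).T)<.045]
            if len(n): cl=min(cl,n[:,2].min())
    if not bad: print(s4,yaw,"clear z",round(cl,3),np.round(Q[-1],2),"maxstep",np.abs(np.diff(Q,axis=0)).max().round(2))
E
```

```text
pot [0.601 0.276 0.062]
pot [0.504 0.271 0.062]
1 -80 clear z 0.148 [ 0.83  1.14  0.66 -0.85  1.98 -2.57] maxstep 0.17
1 60 clear z 0.146 [ 0.06  0.54  2.1   1.81  0.84 -0.99] maxstep 0.55
1 80 clear z 0.146 [-0.02  0.63  1.85  1.34  1.07 -0.81] maxstep 0.32
1 100 clear z 0.146 [-0.02  0.75  1.55  1.06  1.36 -0.73] maxstep 0.21
1 120 clear z 0.146 [ 0.04  0.9   1.2   0.88  1.67 -0.7 ] maxstep 0.18
1 140 clear z 0.146 [ 0.12  1.07  0.82  0.76  1.99 -0.71] maxstep 0.16
1 160 clear z 0.146 [ 0.21  1.29  0.31  0.72  2.37 -0.7 ] maxstep 0.24
-1 -80 clear z 0.148 [ 0.83  1.14  0.66  0.85  1.98 -2.57] maxstep 0.17
-1 120 clear z 0.146 [ 0.04  0.9   1.2  -0.88  1.67 -0.7 ] maxstep 0.18
-1 140 clear z 0.146 [ 0.12  1.07  0.82 -0.76  1.99 -0.71] maxstep 0.16
-1 160 clear z 0.146 [ 0.21  1.29  0.31 -0.72  2.37 -0.7 ] maxstep 0.24
```

```bash
cat >> h.py <<'E'
def show(poses):
    for x,R in poses: d,w=delta(x,R); print(*d.round(3),*w.round(1))
E
python3 - <<'E'
from h import *
x,R=pour(lipat(120,z=.13),120,0);print(x)
s=monitor.observe();p=s['tool_pos'];m=p+(x-p)*.5
show([(p+(x-p)*f,down(9+111*f)) for f in np.array([.03,.08,.14,.21,.28,.35,.42,.49])])
E
```

```text
[0.5192    0.4091314 0.2      ]
0.0 -0.014 -0.0 -0.0 0.0 -3.3
0.001 -0.039 -0.0 -0.0 0.0 -8.8
0.002 -0.068 -0.0 -0.0 0.0 -15.5
0.002 -0.102 -0.001 -0.0 0.0 -23.3
0.003 -0.136 -0.001 -0.0 0.0 -31.0
0.004 -0.169 -0.001 -0.0 0.0 -38.8
0.005 -0.203 -0.002 -0.0 0.0 -46.6
0.006 -0.237 -0.002 -0.0 0.0 -54.4
```

Emit:
{"fn": "move_arm", "kwargs": {
  "deltas": [
    {"x": 0,"y": -0.014,"z": 0,"wx": 0,"wy": 0,"wz": -3.3,"hand": 0},
    {"x": 0.001,"y": -0.039,"z": 0,"wx": 0,"wy": 0,"wz": -9,"hand": 0},
    {"x": 0.002,"y": -0.068,"z": 0,"wx": 0,"wy": 0,"wz": -15.5,"hand": 0},
    {"x": 0.002,"y": -0.102,"z": 0,"wx": 0,"wy": 0,"wz": -23,"hand": 0},
    {"x": 0.003,"y": -0.136,"z": 0,"wx": 0,"wy": 0,"wz": -31,"hand": 0},
    {"x": 0.004,"y": -0.169,"z": 0,"wx": 0,"wy": 0,"wz": -39,"hand": 0},
    {"x": 0.005,"y": -0.2,"z": 0,"wx": 0,"wy": 0,"wz": -46,"hand": 0},
    {"x": 0.006,"y": -0.225,"z": 0,"wx": 0,"wy": 0,"wz": -52,"hand": 0}
  ]
}}

```text
time: 15.15
tool_pos: [0.5533, 0.1546, 0.1965]
tool_rot: [-3.141, -0.0, 1.072]
contact_force: [0.9, 1.2, -0.7]
opening: 0.014
```

```bash
python3 - <<'E'
from h import *
s=log();p=s['tool_pos'];y=np.degrees(s['tool_rot'][2]);print(p,y)
x,R=pour(lipat(120,z=.13),120,0)
show([(p+(x-p)*f,down(y+(120-y)*f)) for f in np.array([.1,.24,.39,.54,.69,.82,.92,1])])
E
```

```text
[0.55326916 0.15455514 0.19650769] 61.433782961067855
0.021 -0.015 -0.0 -0.0 -0.0 -5.9
0.05 -0.036 -0.001 -0.0 -0.0 -14.1
0.081 -0.059 -0.001 -0.0 -0.0 -22.8
0.112 -0.082 -0.002 -0.0 -0.0 -31.6
0.143 -0.105 -0.002 -0.0 -0.0 -40.4
0.17 -0.124 -0.003 -0.0 -0.0 -48.0
0.191 -0.14 -0.003 -0.0 -0.0 -53.9
0.207 -0.152 -0.003 -0.0 -0.0 -58.6
```

Emit:
{"fn": "move_arm", "kwargs": {
  "deltas": [
    {"x": 0.021,"y": -0.015,"z": 0,"wx": 0,"wy": 0,"wz": -6,"hand": 0},
    {"x": 0.05,"y": -0.036,"z": 0,"wx": 0,"wy": 0,"wz": -14,"hand": 0},
    {"x": 0.081,"y": -0.059,"z": -0.001,"wx": 0,"wy": 0,"wz": -23,"hand": 0},
    {"x": 0.112,"y": -0.082,"z": -0.002,"wx": 0,"wy": 0,"wz": -31.5,"hand": 0},
    {"x": 0.143,"y": -0.105,"z": -0.002,"wx": 0,"wy": 0,"wz": -40,"hand": 0},
    {"x": 0.17,"y": -0.124,"z": -0.003,"wx": 0,"wy": 0,"wz": -48,"hand": 0},
    {"x": 0.191,"y": -0.14,"z": -0.003,"wx": 0,"wy": 0,"wz": -54,"hand": 0},
    {"x": 0.207,"y": -0.152,"z": -0.003,"wx": 0,"wy": 0,"wz": -58.6,"hand": 0}
  ]
}}

```text
time: 16.15
tool_pos: [0.5201, 0.4091, 0.1992]
tool_rot: [-3.141, -0.0, 2.094]
contact_force: [-0.5, 0.0, -1.2]
opening: 0.0139
```

Emit:
{"fn": "move_arm", "kwargs": {
  "deltas": [
    {"x": 0,"y": 0,"z": 0,"wx": 0,"wy": 0,"wz": 0,"hand": 0},
    {"x": 0,"y": 0,"z": 0,"wx": 0,"wy": 0,"wz": 0,"hand": 0}
  ]
}}

```text
time: 16.4
tool_pos: [0.5212, 0.4067, 0.1995]
tool_rot: [-3.141, 0.0, 2.087]
contact_force: [1.4, -0.4, -0.9]
opening: 0.0137
```

```bash
python3 - <<'E'
from h import *
import cv2
s=log();p=s['tool_pos'];y=np.degrees(s['tool_rot'][2]);print(s['time'],p,y,s['opening'])
for n in("top","scene"): print(n,proj(n,[*POT,.062]),proj(n,p+[0,0,-.07]))
o=[]
for n,x,y,w,h in(("scene",335,145,80,72),("top",40,140,80,72)):
    im=viewer.read_camera(n)[:,:,::-1]; o.append(cv2.resize(im[y:y+h,x:x+w],(400,360),interpolation=cv2.INTER_CUBIC))
cv2.imwrite("pics/w7.png",np.hstack(o))
x,R=pour(lipat(120,z=.085),120,0);show([(x,R)])
show([pour(lipat(120,z=.085),120,t) for t in(5,10,18,26,34,42,50,58)])
E
```

```text
16.4 [0.52116244 0.40672894 0.19946979] 119.59753454620109 0.01365861583932432
top [ 79.42508252 183.92502372] [ 48.04607254 192.14234574]
scene [383.38078442 187.25412504] [399.56867843 166.37049012]
0.004 -0.001 0.045 -0.0 0.0 -0.4
-0.003 -0.001 0.042 0.0 5.0 -0.4
-0.009 -0.001 0.039 0.0 10.0 -0.4
-0.02 -0.0 0.037 0.1 18.0 -0.4
-0.031 -0.0 0.036 0.1 26.0 -0.4
-0.042 -0.0 0.036 0.1 34.0 -0.4
-0.053 -0.0 0.038 0.2 42.0 -0.4
-0.063 -0.0 0.042 0.2 50.0 -0.4
-0.073 -0.0 0.046 0.2 58.0 -0.4
```

View pics/w7.png

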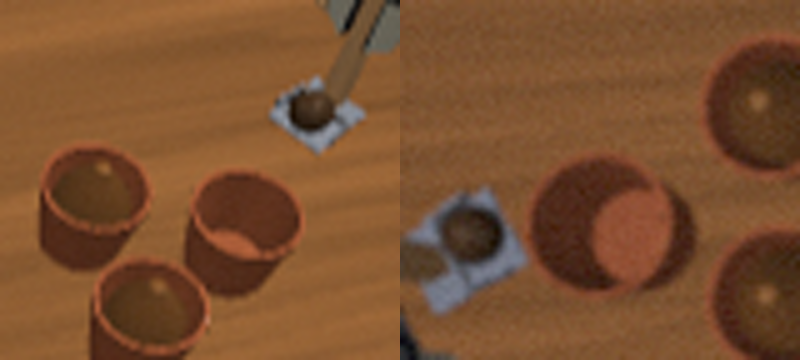

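```bash
python3 - <<'E'
from h import *
s=monitor.observe();p=s['tool_pos'];R=down(np.degrees(s['tool_rot'][2]))
print("ball seen",ray("top",54.4-.4,187-.4,.143),"expected",p+R.apply([-.025,0,.056]))
# mouth edge corners in crop: (485,190),(527,265)
l=ray("top",40+(506-400)/5-.4,140+227/5-.4,.131);print("lip seen",l,"exp",p+R.apply([-.037,0,.068]))
b=ray("scene",335+312/5-.4,145+110/5-.4,.143);print("ball scene",b)
print("pot",POT)
E
```

```text
ball seen [0.53207088 0.38690015 0.143     ] expected [0.53394825 0.38459121 0.14378653]
lip seen [0.53679949 0.3767569  0.131     ] exp [0.53986671 0.37415225 0.13178653]
ball scene [0.53033164 0.39011447 0.143     ]
pot [0.5467 0.3615]
```

Ball and lip were seen within about 3 mm of the expected position, so I'll shift 4 mm toward the pot. Lowering first, then tilting about the lip.

Emit:
{"fn": "move_arm", "kwargs": {
  "deltas": [
    {"x": 0,"y": -0.001,"z": 0.015,"wx": 0,"wy": 0,"wz": 0,"hand": 0},
    {"x": 0,"y": -0.001,"z": 0.03,"wx": 0,"wy": 0,"wz": 0,"hand": 0},
    {"x": 0,"y": -0.001,"z": 0.043,"wx": 0,"wy": 0,"wz": 0,"hand": 0},
    {"x": 0,"y": -0.001,"z": 0.048,"wx": 0,"wy": 0,"wz": 0,"hand": 0}
  ]
}}

```text
time: 17.0
tool_pos: [0.5201, 0.4063, 0.15]
tool_rot: [-3.139, 0.0, 2.088]
contact_force: [-0.4, -0.7, -1.0]
opening: 0.0144
```

Emit:
{"fn": "move_arm", "kwargs": {
  "deltas": [
    {"x": -0.007,"y": 0,"z": -0.003,"wx": 0,"wy": 5,"wz": 0,"hand": 0},
    {"x": -0.013,"y": 0,"z": -0.006,"wx": 0,"wy": 10,"wz": 0,"hand": 0},
    {"x": -0.024,"y": 0,"z": -0.008,"wx": 0,"wy": 18,"wz": 0,"hand": 0},
    {"x": -0.035,"y": 0,"z": -0.009,"wx": 0,"wy": 26,"wz": 0,"hand": 0},
    {"x": -0.046,"y": 0,"z": -0.009,"wx": 0,"wy": 34,"wz": 0,"hand": 0},
    {"x": -0.057,"y": 0,"z": -0.007,"wx": 0,"wy": 42,"wz": 0,"hand": 0},
    {"x": -0.067,"y": 0,"z": -0.003,"wx": 0,"wy": 50,"wz": 0,"hand": 0},
    {"x": -0.077,"y": 0,"z": 0.001,"wx": 0,"wy": 58,"wz": 0,"hand": 0}
  ]
}}

```text
time: 18.0
tool_pos: [0.5597, 0.339, 0.151]
tool_rot: [3.138, -1.015, 2.09]
contact_force: [-0.0, 1.9, -1.0]
opening: 0.0136
```

Emit:
{"fn": "move_arm", "kwargs": {
  "deltas": [
    {"x": 0,"y": 0,"z": 0,"wx": 0,"wy": 0,"wz": 0,"hand": 0},
    {"x": 0,"y": 0,"z": 0,"wx": 0,"wy": 0,"wz": 0,"hand": 0},
    {"x": 0,"y": 0,"z": 0,"wx": 0,"wy": 0,"wz": 0,"hand": 0},
    {"x": 0,"y": 0,"z": 0,"wx": 0,"wy": 0,"wz": 0,"hand": 0}
  ]
}}

```text
time: 18.5
tool_pos: [0.5584, 0.3407, 0.152]
tool_rot: [3.138, -1.011, 2.093]
contact_force: [0.0, -0.5, -0.5]
opening: 0.0138
```

```bash
python3 - <<'E'
from h import *
import cv2
s=log();print(s['time'],s['tool_pos'],np.degrees(s['tool_rot']),s['opening'],s['qpos'],s['contact_force'])
print(pour(lipat(120,b=.014,z=.082),120,58)[0])
o=[]
for n,x,y,w,h in(("scene",335,145,80,72),("top",40,140,80,72)):
    im=viewer.read_camera(n)[:,:,::-1]; o.append(cv2.resize(im[y:y+h,x:x+w],(400,360),interpolation=cv2.INTER_CUBIC))
cv2.imwrite("pics/w8.png",np.hstack(o))
E
```

```text
18.5 [0.55836699 0.34073081 0.15195217] [179.7729305  -57.90069569 119.91730759] 0.013788210576936863 [ 0.04346516  0.87317453  1.21155254  0.85700815  1.64636691 -0.6833587 ] [ 0.04189774 -0.48588688 -0.49502792]
[0.55957818 0.33919434 0.15047213]
```

View pics/w8.png

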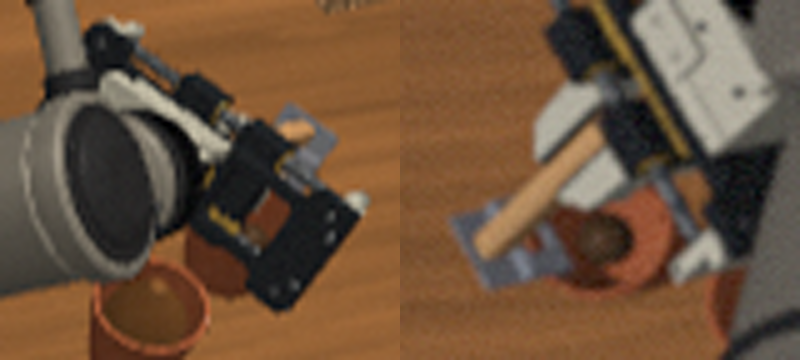

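The ball is in the empty pot (top crop (600,237)) and the pocket is empty. Now up, untilt, and off to a clear spot at about (0.42, 0.08).

```bash
python3 - <<'E'
from h import *
s=monitor.observe();p=s['tool_pos']
L=lambda z:lipat(120,b=.014,z=z)
show([pour(L(.082+dz),120,t)for dz,t in((.02,58),(.05,58),(.08,50),(.09,40),(.1,30),(.1,20),(.1,10),(.1,0))])
E
```

```text
0.015 0.0 -0.011 0.3 0.1 -0.1
0.041 0.0 -0.027 0.3 0.1 -0.1
0.076 0.0 -0.037 0.3 -7.9 -0.1
0.094 0.0 -0.034 0.3 -17.9 -0.2
0.112 0.0 -0.028 0.3 -27.9 -0.2
0.118 0.0 -0.016 0.3 -37.9 -0.2
0.123 0.0 -0.003 0.2 -47.9 -0.2
0.125 0.0 0.01 0.2 -57.9 -0.2
```

Emit:
{"fn": "move_arm", "kwargs": {
  "deltas": [
    {"x": 0.016,"y": 0,"z": -0.01,"wx": 0,"wy": 0,"wz": 0,"hand": 0},
    {"x": 0.041,"y": 0,"z": -0.027,"wx": 0,"wy": 0,"wz": 0,"hand": 0},
    {"x": 0.076,"y": 0,"z": -0.037,"wx": 0,"wy": -8,"wz": 0,"hand": 0},
    {"x": 0.094,"y": 0,"z": -0.034,"wx": 0,"wy": -18,"wz": 0,"hand": 0},
    {"x": 0.112,"y": 0,"z": -0.028,"wx": 0,"wy": -28,"wz": 0,"hand": 0},
    {"x": 0.118,"y": 0,"z": -0.016,"wx": 0,"wy": -38,"wz": 0,"hand": 0},
    {"x": 0.123,"y": 0,"z": -0.003,"wx": 0,"wy": -48,"wz": 0,"hand": 0},
    {"x": 0.125,"y": 0,"z": 0.01,"wx": 0,"wy": -58,"wz": 0,"hand": 0}
  ]
}}

```text
time: 19.6
tool_pos: [0.5216, 0.4053, 0.2546]
tool_rot: [3.137, 0.005, 2.087]
contact_force: [-0.1, 0.3, -2.3]
opening: 0.0139
```

Emit:
{"fn": "move_arm", "kwargs": {
  "deltas": [
    {"x": 0,"y": 0,"z": 0,"wx": 0,"wy": 0,"wz": 0,"hand": 0},
    {"x": 0,"y": 0,"z": 0,"wx": 0,"wy": 0,"wz": 0,"hand": 0}
  ]
}}

```text
time: 19.85
tool_pos: [0.5215, 0.4047, 0.2523]
tool_rot: [3.141, -0.002, 2.088]
contact_force: [0.8, 0.9, -0.9]
opening: 0.014
```

```bash
python3 - <<'E'
from h import *
s=log();print(s['time'],s['tool_pos'],np.degrees(s['tool_rot']),s['opening'])
p=s['tool_pos']
show([(np.array([.42,.08,.20]),down(120))])
E
```

```text
19.85 [0.52151393 0.40473065 0.25227726] [ 1.79967387e+02 -9.00873740e-02  1.19623097e+02] 0.014022524614322835
-0.232 -0.249 0.052 0.0 -0.1 -0.4
```

Emit:
{"fn": "move_arm", "kwargs": {
  "deltas": [
    {"x": -0.02,"y": -0.021,"z": 0,"wx": 0,"wy": 0,"wz": 0,"hand": 0},
    {"x": -0.05,"y": -0.054,"z": 0,"wx": 0,"wy": 0,"wz": 0,"hand": 0},
    {"x": -0.085,"y": -0.091,"z": 0,"wx": 0,"wy": 0,"wz": 0,"hand": 0},
    {"x": -0.12,"y": -0.129,"z": 0,"wx": 0,"wy": 0,"wz": 0,"hand": 0},
    {"x": -0.155,"y": -0.166,"z": 0,"wx": 0,"wy": 0,"wz": 0,"hand": 0},
    {"x": -0.19,"y": -0.204,"z": 0.02,"wx": 0,"wy": 0,"wz": 0,"hand": 0},
    {"x": -0.218,"y": -0.234,"z": 0.05,"wx": 0,"wy": 0,"wz": 0,"hand": 0},
    {"x": -0.232,"y": -0.249,"z": 0.08,"wx": 0,"wy": 0,"wz": 0,"hand": 0}
  ]
}}

```text
time: 20.85
tool_pos: [0.4196, 0.0769, 0.1714]
tool_rot: [3.14, -0.0, 2.082]
contact_force: [0.5, 0.3, -1.3]
opening: 0.0138
```

Emit:
{"fn": "move_arm", "kwargs": {
  "deltas": [
    {"x": 0,"y": 0,"z": 0.03,"wx": 0,"wy": 0,"wz": 0,"hand": 0},
    {"x": 0,"y": 0,"z": 0.06,"wx": 0,"wy": 0,"wz": 0,"hand": 0},
    {"x": 0,"y": 0,"z": 0.08,"wx": 0,"wy": 0,"wz": 0,"hand": 0},
    {"x": 0,"y": 0,"z": 0.09,"wx": 0,"wy": 0,"wz": 0,"hand": 0},
    {"x": 0,"y": 0,"z": 0.094,"wx": 0,"wy": 0,"wz": 0,"hand": 0},
    {"x": 0,"y": 0,"z": 0.094,"wx": 0,"wy": 0,"wz": 0,"hand": 0}
  ]
}}

```text
time: 21.6
tool_pos: [0.4204, 0.0796, 0.0778]
tool_rot: [3.141, 0.0, 2.087]
contact_force: [1.1, -0.1, -1.2]
opening: 0.0138
```

```bash
python3 st.py
```

```text
21.6 [0.42039545 0.07964463 0.07784977] [1.79952087e+02 7.74579297e-03 1.19574747e+02] 0.013825240710117483 [ 1.07808748 -0.12200447 -1.24470396]
spoon origin in tray mm [-170.23529444  108.39900669]
```

Emit:
{"fn": "move_arm", "kwargs": {
  "deltas": [
    {"x": 0,"y": 0,"z": 0.002,"wx": 0,"wy": 0,"wz": 0,"hand": 0},
    {"x": 0,"y": 0,"z": 0.004,"wx": 0,"wy": 0,"wz": 0,"hand": 0},
    {"x": 0,"y": 0,"z": 0.005,"wx": 0,"wy": 0,"wz": 0,"hand": 0},
    {"x": 0,"y": 0,"z": 0.005,"wx": 0,"wy": 0,"wz": 0,"hand": 0}
  ]
}}

```text
time: 22.1
tool_pos: [0.42, 0.08, 0.0724]
tool_rot: [-3.142, -0.0, 2.088]
contact_force: [0.4, 0.1, -0.8]
opening: 0.0137
```

Emit:
{"fn": "move_arm", "kwargs": {
  "deltas": [
    {"x": 0,"y": 0,"z": 0.001,"wx": 0,"wy": 0,"wz": 0,"hand": 0},
    {"x": 0,"y": 0,"z": 0.002,"wx": 0,"wy": 0,"wz": 0,"hand": 0},
    {"x": 0,"y": 0,"z": 0.002,"wx": 0,"wy": 0,"wz": 0,"hand": 0}
  ]
}}

```text
time: 22.48
tool_pos: [0.4199, 0.0799, 0.0703]
tool_rot: [-3.141, -0.0, 2.088]
contact_force: [0.3, -0.8, -1.2]
opening: 0.0138
```

Emit:
{"fn": "move_arm", "kwargs": {
  "deltas": [
    {"x": 0,"y": 0,"z": 0.001,"wx": 0,"wy": 0,"wz": 0,"hand": 0},
    {"x": 0,"y": 0,"z": 0.001,"wx": 0,"wy": 0,"wz": 0,"hand": 0}
  ]
}}

```text
time: 22.72
tool_pos: [0.4199, 0.0799, 0.0694]
tool_rot: [-3.142, -0.0, 2.088]
contact_force: [-0.2, 0.2, -1.8]
opening: 0.0136
```

Emit:
{"fn": "move_arm", "kwargs": {
  "deltas": [
    {"x": 0,"y": 0,"z": 0.001,"wx": 0,"wy": 0,"wz": 0,"hand": 0},
    {"x": 0,"y": 0,"z": 0.001,"wx": 0,"wy": 0,"wz": 0,"hand": 0}
  ]
}}

```text
time: 22.98
tool_pos: [0.4201, 0.08, 0.0691]
tool_rot: [3.141, 0.0, 2.088]
contact_force: [-3.1, 0.1, 8.9]
opening: 0.0142
```

Contact made (9 N). Releasing and retreating upward.

Emit:
{"fn": "move_arm", "kwargs": {
  "deltas": [
    {"x": 0,"y": 0,"z": -0.001,"wx": 0,"wy": 0,"wz": 0,"hand": 0},
    {"x": 0,"y": 0,"z": -0.001,"wx": 0,"wy": 0,"wz": 0,"hand": 0.25},
    {"x": 0,"y": 0,"z": -0.001,"wx": 0,"wy": 0,"wz": 0,"hand": 0.4},
    {"x": 0,"y": 0,"z": -0.001,"wx": 0,"wy": 0,"wz": 0,"hand": 0.6},
    {"x": 0,"y": 0,"z": -0.001,"wx": 0,"wy": 0,"wz": 0,"hand": 0.6},
    {"x": 0,"y": 0,"z": -0.02,"wx": 0,"wy": 0,"wz": 0,"hand": 0.6},
    {"x": 0,"y": 0,"z": -0.06,"wx": 0,"wy": 0,"wz": 0,"hand": 0.6},
    {"x": 0,"y": 0,"z": -0.1,"wx": 0,"wy": 0,"wz": 0,"hand": 0.6}
  ]
}}

```text
time: 23.98
tool_pos: [0.4197, 0.0799, 0.1694]
tool_rot: [-3.141, -0.0, 2.088]
contact_force: [1.6, -0.1, 0.0]
opening: 0.0551
```

Emit:
{"fn": "move_arm", "kwargs": {
  "deltas": [
    {"x": 0,"y": 0,"z": -0.05,"wx": 0,"wy": 0,"wz": 0,"hand": 0.6},
    {"x": 0,"y": 0,"z": -0.1,"wx": 0,"wy": 0,"wz": 0,"hand": 0.6},
    {"x": 0,"y": 0,"z": -0.1,"wx": 0,"wy": 0,"wz": 0,"hand": 0.6},
    {"x": 0,"y": 0,"z": -0.1,"wx": 0,"wy": 0,"wz": 0,"hand": 0.6}
  ]
}}

```text
time: 24.48
tool_pos: [0.4195, 0.0799, 0.2677]
tool_rot: [-3.141, -0.001, 2.088]
contact_force: [0.0, -0.1, 0.4]
opening: 0.0552
```

```bash
python3 - <<'E'
from h import *
import cv2
s=log();print(s['time'],s['tool_pos'],s['opening'],s['contact_force'])
o=[]
for n in("scene","wrist"):
    im=viewer.read_camera(n)[:,:,::-1]; np.save(n+"9.npy",im)
    o.append(cv2.resize(im[90:240,230:430] if n=="scene" else im,(400,300),interpolation=cv2.INTER_CUBIC))
im=viewer.read_camera("top")[:,:,::-1]; o.append(cv2.resize(im[130:250,40:200],(400,300),interpolation=cv2.INTER_CUBIC)); o.append(o[0]*0)
cv2.imwrite("pics/w9.png",np.vstack([np.hstack(o[:2]),np.hstack(o[2:])]))
E
```

```text
24.475 [0.41947626 0.0799139  0.26767521] 0.05522190345978233 [ 0.0012885  -0.13724828  0.36753242]
```

View pics/w9.png

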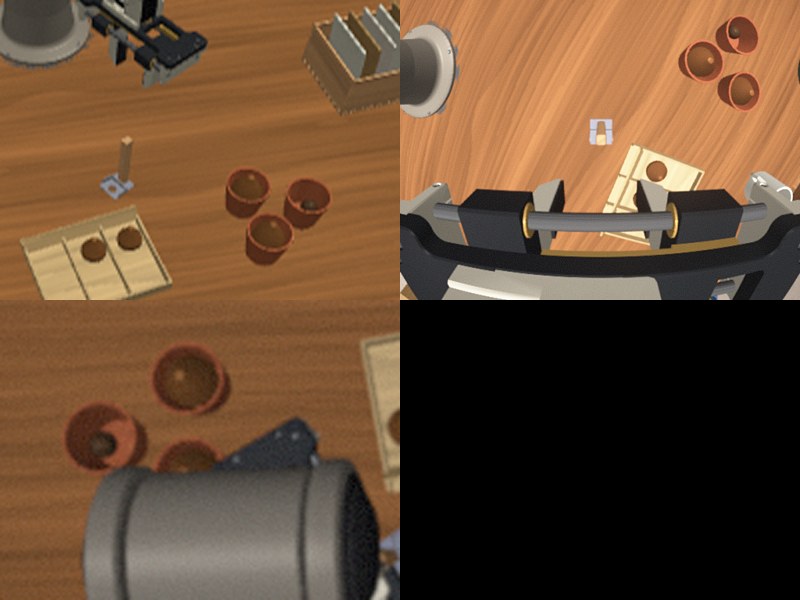

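The spoon stands upright on the table (scene (123,165)). The ball lies in the formerly empty pot (scene (308,207), top (102,443)), which is upright and in place. The gripper is clear, so I'm handing in.

```bash
python3 -c "
from cell import robot
print(robot.hand_in())"
```

```text
the job is handed in; nothing more can be done
None
```

The job is done and handed in at about 24.6 s. I took the spoon nearest the base by its handle and scooped the ball from the right-hand lane. I tipped the ball into the empty pot at 58° mouth-down. Then I stood the spoon on clear table at about (0.42, 0.08), not where it started.

- **Last pictures:** The ball lies in the pot, which looks upright and in place; I did not re-measure its position. The spoon stands upright, and the gripper is open and about 0.15 m above it.
- **Forces:** The highest reading was about 15 N, when the spoon met the stop board.
- **Disagreements:**
  - At the stop board the commanded position went a few millimetres past contact, and the spoon rose about 2 mm.
  - Before the pour, the lip and ball looked 3–6 mm off their expected spots. I moved the pour 4 mm to allow for that.

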